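# Find the heavy side of a model-engine flywheel on a roller balancing stand

## Robot

A 6-joint arm with a two-finger parallel gripper is mounted at the origin on the work surface; the furniture and walls round the work are solid. World frame = base frame: x ahead of the robot, y to its left, z up, the work surface at z = 0. Lengths are in m, angles in degrees, forces in N, time in s.
With the tool pointing down it reaches from about 0.25 to 0.725 m from the base axis. Payload 9.7 kg.
Tool frame: the origin (TCP) lies at the very end of the fingers, on their centre line; the grasp point (between the pads) lies 19 mm behind it (bot.grip_point_offset is the z of the grasp point in the tool frame, in m); z points along the fingers, x is the direction in which the jaws open and shut, and the axes are right-handed (so a half turn about z gives the same grasp; the last joint's range is limited). The gripper opens to 85 mm and grips with 20 to 120 N. Pads are 22 mm wide; open, the fingers measure 114 mm over their backs; the gripper's body (76 mm by 85 mm) begins 54 mm behind the grasp point. The pads swing forward as they close: fully open they stand 13 mm farther back than shut.
Start: joints at [-65.031, 4.979, 10.078, 95.1, 0, 90], TCP at [0.232, -0.499, 0.231] pointing down, gripper open.
Joint ranges: [-179.16, 179.16], [-48.56, 103.87], [-65.8, 70.77], [-126.05, 130.52], [-82.76, 87.17], [-180, 180]. Speed limits (degrees/s): [127.2, 127.2, 147.25, 180, 180, 180].

## Interface

Orientations are given as [roll, pitch, yaw] about the fixed x, y, z axes, in that order (R = Rz(yaw) Ry(pitch) Rx(roll)).
In Python, from workcell import get_obs, viewer, job_done, bot gives the robot as it stands.
- The arm moves only by the shell command python3 -m handwheel 'ROWS' [FORCE]. ROWS is JSON, a list of rows, each a list of 5 numbers: the closure, from 0 (fully open) to 1 (shut), then the shift along the world's x, y, z in m, then the turn about the world's z in degrees. A call has 1 to 5 rows; each row is the pose to reach, as a shift and turn from the pose measured when the call began; what a row does not reach only later rows make up. A row lasts 1/10 s, in which the tool goes at most 50 mm and 8.59 degrees, less where a joint would pass 70% of its speed; a pose out of reach is approached as far as the arm can. A call with a gripper value outside its range is refused whole. The fingers move at their own pace and stop on an object; FORCE is the grip in N (left out, the last holds). Time passes only in rows, so rows that repeat a pose let the fingers close. It gives the time, the measured TCP pose, the force and the opening at its end, in the units of the state.
- get_obs(): the state, without advancing time (a new reading comes with each control period).
- viewer.camera(name): name is "scene" or "side" or "wrist"; returns a dict with "color" (420x560x3 uint8, blue, green, red), "K" (3x3 intrinsics, pixels), "origin" and "orientation" of the camera in the world. Camera axes: x right, y down, z forward; pixel columns grow to the right and rows downward; lengths in m; the calibration is good to about 2 mm. A picture is of the moment at which its call begins. There is no depth.
- job_done(): hands the job in, once; it reports no verdict.
The state is a dict: "time": time; "q": joint angles; "qd": joint speeds; "joint_efforts": joint torques, N m; "ee_pos": TCP position; "tcp_rot": TCP orientation; "wrist_force": force on the tool from outside, world axes, zero at the start; "torque": the same for the moment, N m; "opening": finger opening in m.
Only numpy, scipy, OpenCV 4.12 (cv2) and the standard library are available. Lean on these libraries where they do the work, as an engineer would, in place of code of your own. Each camera call takes 0.05 s, during which the arm holds its last target.

## Task

I want to see which side of my model engine's spoked flywheel is the heavy one. Take it out of the wooden rack, lay its shaft across the four rollers of the balancing stand and let go, so that it turns by itself and comes to rest on the rollers with its heavy side at the bottom. Leave the solid grooved pulley standing in the rack.

Things in the scene. Friction and masses are not known exactly. Their poses are not given: they have to be found in the camera images.
- flywheel_center (a point): Centre of the loose dark steel flywheel: 100 mm across, 5 spokes, rim 18 mm wide, 11 mm thick; steel shaft 12 mm thick, 92 mm long through it. Stands upright in a rack slot, centre 58 mm above the desk. y along the shaft, z up at the start. Rim top can be gripped from above across its 18 mm. 0.35 kg, unbalanced: let go on the rollers it swings and settles in about 4 s.
- flywheel_heavy (a point): Centre of the flywheel's heavy side: a round boss 27 mm across, 14 mm thick between hub and rim, 27.5 mm from the wheel's centre; at the start it points along the wheel's +x and 25 degrees up. Same axes as the flywheel.
- pulley_center (a point): Centre of the loose pulley in the other slot, to be left there: solid light aluminium disc without spokes, 100 mm across, 14 mm wide, V groove round its rim, same shaft (12 x 92 mm), centre 58 mm above the desk. y along the shaft, z up.
- wheel_rack: Fixed wooden rack 250 (x) x 60 (y) mm, 34 mm high at its long walls; origin at the centre of its underside. Slots 26 mm wide between the walls at x = -65 and +65 mm, a wheel in each (either in either), shafts along the rack's y above the walls.
- balance_stand: Fixed stand: dark base 110 (x) x 120 (y) x 10 mm, origin under its centre; two aluminium cheeks 57 mm high at y = -47 and +47 mm, inside each a pair of free-turning brass rollers 28 mm across, 12 mm wide, centres at x = +-16, y = +-32, z = 54 mm. A shaft on them lies along y, its wheel hanging in the 52 mm gap between the pairs.
- stand_cradle (a point): Point midway between the four rollers, 66 mm above the desk, where the wheel's centre lies when its shaft rests in the valleys of both roller pairs. Same axes as the stand.
Things that resemble listed ones, but are neither listed nor needed, are in the scene too. What is shaped like the part that bears pulley_center but turquoise is not meant.

How it is judged:
By the outcome, as a careful person would: the job done as asked, in the order asked, and still so for the second after the job is handed in, with the robot touching nothing.
It also fails if it takes over 45 s, if anything falls off the work surface, if the arm or the gripper's body presses on something with over 40 N, if the wrist force passes 120 N, or if a joint passes its speed limit or range.

## Working session

There is one attempt and no reset: what is moved stays moved. The work goes in short steps, Python scripts to look and compute and a shell command to move; the robot and the scene stay as the last step left them, time stands still between calls to the robot, and variables do not carry over. Pictures are saved under pics/ and viewed, and the job is handed in when it is done.

```bash
mkdir -p pics; ls; python3 - <<'E'
from workcell import get_obs, viewer, bot
import cv2
print(get_obs()); print(bot.grip_point_offset)
for n in ["scene","side","wrist"]:
    c=viewer.camera(n); cv2.imwrite(f"pics/{n}0.png",c["color"]); print(n,c["K"],c["origin"],c["orientation"])
E
```

```text
pics
{'time': 0.0, 'q': array([-6.50305606e+01,  5.01190584e+00,  1.00330365e+01,  9.50992605e+01,
        1.04827608e-03,  9.00003486e+01]), 'qd': array([ 0.01532244, -0.03297907, -0.00183628,  0.11142816,  0.01420516,
        0.0206312 ]), 'joint_efforts': array([ 1.61461362e-04, -5.20385957e+01,  4.64805937e+01,  1.62647269e-02,
        7.41337999e-05, -6.46389012e-06]), 'ee_pos': array([ 0.23207975, -0.49837814,  0.23056264]), 'tcp_rot': array([-1.79998952e+02,  7.81298706e-02, -6.50309092e+01]), 'wrist_force': array([ 0.43265364,  0.04752594, -0.42118693]), 'torque': array([-0.02361126, -0.01612301, -0.0268012 ]), 'opening': 0.0856264241712454}
-0.0187
scene [[437.70659077   0.         277.33119747]
 [  0.         437.70659077 211.38811027]
 [  0.           0.           1.        ]] [0.11753985 0.52076798 0.5799317 ] [-128.5243532     0.70686224 -146.30111499]
side [[449.0789407    0.         284.89828594]
 [  0.         449.0789407  208.80132134]
 [  0.           0.           1.        ]] [0.07969911 0.54842691 0.57364409] [-126.5981546    -0.54604585 -145.26937837]
wrist [[313.95643576   0.         276.93217898]
 [  0.         313.95643576 209.94957013]
 [  0.           0.           1.        ]] [ 0.29448759 -0.46893368  0.37347211] [ 1.64213427e+02  1.30683836e-01 -6.50139567e+01]
```

View pics/scene0.png

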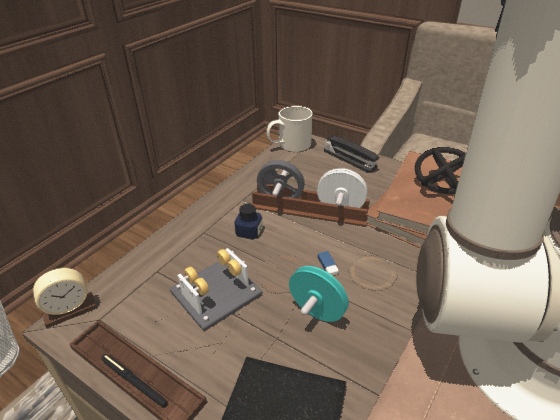

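View pics/side0.png

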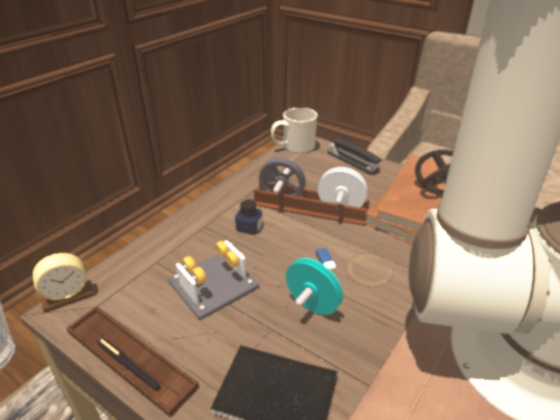

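View pics/wrist0.png

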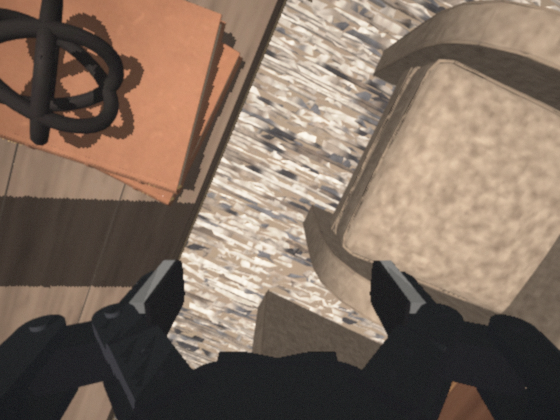

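The scene and side pictures show the flywheel at about (281,182), the pulley at (342,190) in the rack and the stand at (215,285). I'm zooming in for detail.

```bash
cat > h.py <<'E'
import numpy as np, cv2
from scipy.spatial.transform import Rotation as R
def cam(c): return np.array(c["K"]),np.array(c["origin"]),R.from_euler('xyz',c["orientation"],degrees=True).as_matrix()
def ray(c,uv):
    K,o,M=cam(c); d=M@np.linalg.inv(K)@np.array([uv[0],uv[1],1.]); return o,d/np.linalg.norm(d)
def onz(c,uv,z):
    o,d=ray(c,uv); return o+d*(z-o[2])/d[2]
def proj(c,P):
    K,o,M=cam(c); p=K@(M.T@(np.array(P)-o)); return p[:2]/p[2]
def crop(im,x0,y0,w,h,s,fn): cv2.imwrite(fn,cv2.resize(im[y0:y0+h,x0:x0+w],None,fx=s,fy=s,interpolation=cv2.INTER_CUBIC))
E
python3 - <<'E'
import cv2; from h import crop
im=cv2.imread("pics/scene0.png"); crop(im,240,150,140,80,5.5,"pics/c1.png"); crop(im,160,235,110,95,6,"pics/c2.png")
E
```

```text
(no output)
```

View pics/c1.png

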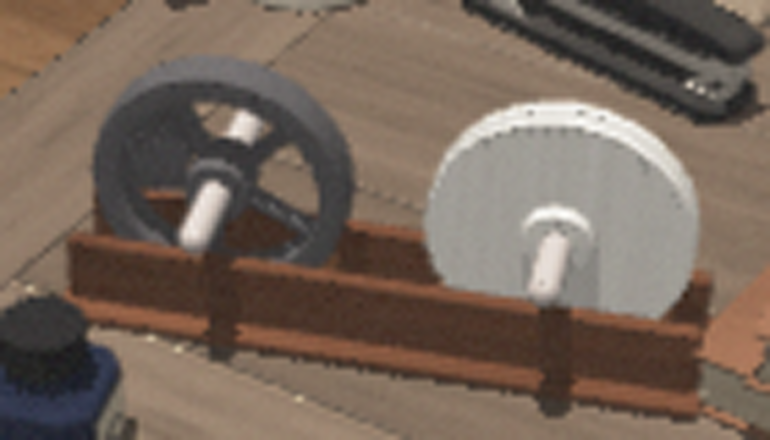

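View pics/c2.png

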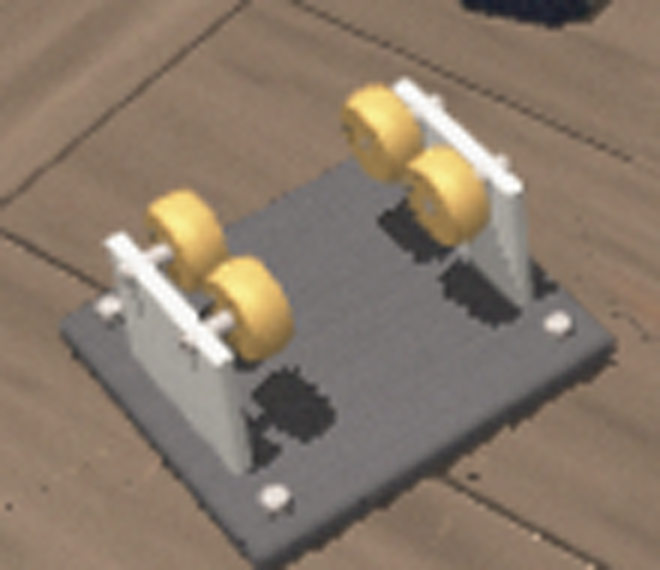

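```bash
python3 - <<'E'
from workcell import viewer
from h import *
c=viewer.camera("scene")
f=lambda x,y,z,s,ox,oy: onz(c,(x/s+ox,y/s+oy),z)
S=lambda x,y,z: f(x,y,z,6,160,235)
A,B,C=S(60,330,.01),S(265,562,.01),S(615,340,.01)
print("base",A,B,C,np.linalg.norm(A-B),np.linalg.norm(B-C),"ctr",(A+C)/2)
for n,v in (("AB",B-A),("BC",C-B)): print(n,np.degrees(np.arctan2(v[1],v[0])))
ch=[S(110,238,.057),S(225,358,.057),S(400,82,.057),S(517,185,.057)]
for p in ch: print("cheek",p)
print(np.mean(ch,0), [np.degrees(np.arctan2(*(b-a)[1::-1])) for a,b in((ch[0],ch[1]),(ch[2],ch[3]))])
Rk=lambda x,y,z: f(x,y,z,5.5,240,150)
a,b=Rk(70,240,.034),Rk(705,328,.034); print("rack",a,b,np.linalg.norm(a-b),np.degrees(np.arctan2(*(b-a)[1::-1])))
fe,be=Rk(195,240,.058),Rk(247,120,.058); print("fly",fe,be,np.linalg.norm(fe-be),(fe+be)/2,np.degrees(np.arctan2(*(be-fe)[1::-1])))
print("pul", Rk(541,290,.058))
E
```

```text
base [0.55520234 0.2085044  0.01      ] [0.4532314  0.23687556 0.01      ] [0.42022446 0.12501682 0.01      ] 0.1058441948452136 0.11662691220678614 ctr [0.4877134  0.16676061 0.01      ]
AB 164.4519479222411
BC -106.4401172728112
cheek [0.53112949 0.20302057 0.057     ]
cheek [0.47638243 0.21775334 0.057     ]
cheek [0.50366236 0.11198762 0.057     ]
cheek [0.45032436 0.12669653 0.057     ]
[0.49037466 0.16486452 0.057     ] [np.float64(164.9381684265423), np.float64(164.58285014552732)]
rack [ 0.58073815 -0.06796597  0.034     ] [ 0.35367778 -0.14943261  0.034     ] 0.24123272365788942 -160.26259936003646
fly [ 0.52174942 -0.06691333  0.058     ] [ 0.54901233 -0.14410945  0.058     ] 0.08186883857576374 [ 0.53538087 -0.10551139  0.058     ] -70.54860173952302
pul [ 0.401318   -0.10853804  0.058     ]
```

Flywheel centre is about (0.535,-0.107) with the shaft at 110°. Stand centre is about (0.489,0.165) with its y axis at 74.6°. Measured sizes agree with the given ones within about 10 mm. To respect joint 6 I'll go to a grasp yaw near +110.

```bash
python3 -m handwheel '[[0,0,0,0.03,8],[0,0.02,0.03,0.05,16],[0,0.05,0.07,0.05,24],[0,0.08,0.11,0.05,32],[0,0.11,0.15,0.05,40]]'; python3 -c "
from workcell import get_obs;print(get_obs()['q'])"
```

```text
time: 0.7
ee_pos: [0.3428, -0.347, 0.2809]
tcp_rot: [180.0, 0.0, -24.8]
wrist_force: [1.3, -0.8, 0.1]
opening: 0.0853
[-4.53460614e+01 -2.11193285e+00  8.42272066e+00  1.00563611e+02
 -1.33994850e-02  6.94059951e+01]
```

```bash
python3 -m handwheel '[[0,0.03,0.04,0,8],[0,0.06,0.08,0,16],[0,0.09,0.12,0,24],[0,0.11,0.16,0,32],[0,0.13,0.19,0,41]]'; python3 -m handwheel '[[0,0,0,0,8],[0,0,0,0,16],[0,0,0,0,24],[0,0,0,0,32],[0,0,0,0,41]]';python3 -m handwheel '[[0,0,0,0,8],[0,0,0,0,16],[0,0,0,0,24],[0,0,0,0,32],[0,0,0,0,40]]'; python3 - <<'E'
from workcell import viewer,get_obs
import cv2
c=viewer.camera("wrist"); cv2.imwrite("pics/w1.png",c["color"]); print(get_obs()['q'])
E
```

```text
time: 1.2
ee_pos: [0.4735, -0.1545, 0.2809]
tcp_rot: [-180.0, 0.0, 16.2]
wrist_force: [0.7, -1.8, -0.4]
opening: 0.0859
time: 1.7
ee_pos: [0.4734, -0.1544, 0.2807]
tcp_rot: [-180.0, 0.0, 57.2]
wrist_force: [-0.3, 0.2, 0.5]
opening: 0.0857
time: 2.2
ee_pos: [0.4734, -0.1544, 0.2806]
tcp_rot: [-180.0, 0.0, 97.5]
wrist_force: [0.7, -0.3, 0.2]
opening: 0.0853
[-1.80423095e+01 -7.41215613e-01  9.73030391e+00  1.00500919e+02
 -4.08671687e-02 -2.60439880e+01]
```

View pics/w1.png

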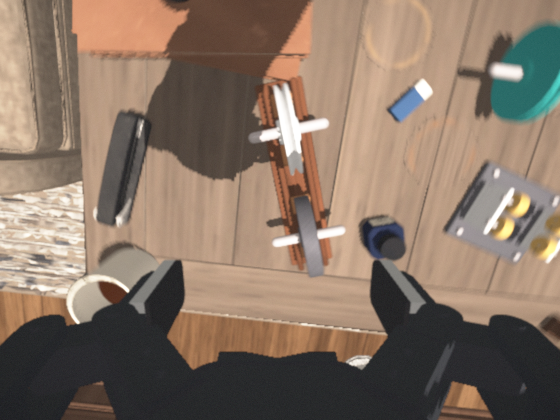

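The wrist view from above shows the flywheel's rim at about (308,235), its shaft ends at (274,241) and (344,231), the pulley at (289,128), and the stand at (508,215), partly cut off.

```bash
python3 - <<'E'
import cv2; from h import crop
im=cv2.imread("pics/w1.png"); crop(im,240,70,120,215,2.75,"pics/c3.png"); crop(im,435,150,125,120,5,"pics/c4.png")
crop(im,260,185,100,100,6,"pics/c5.png")
E
```

```text
(no output)
```

View pics/c5.png

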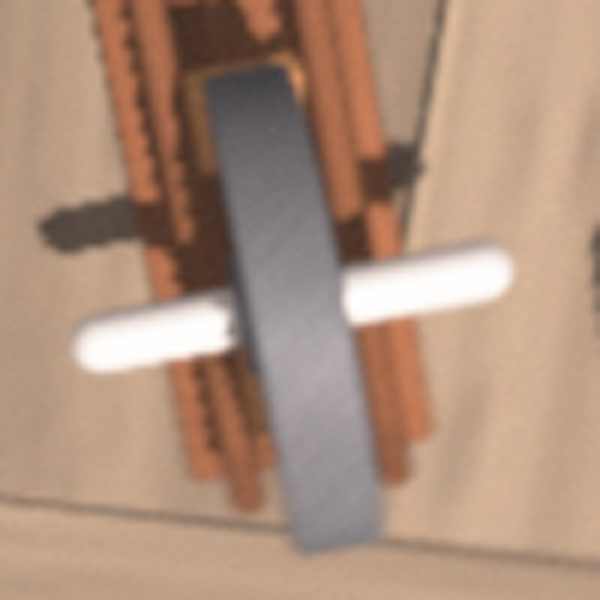

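View pics/c4.png

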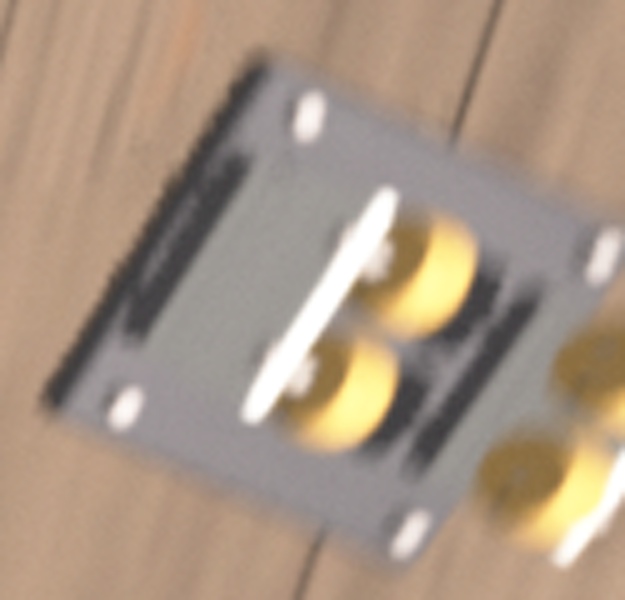

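```bash
python3 - <<'E'
from workcell import viewer
from h import *
c=viewer.camera("wrist")
T=lambda x,y,z,s,ox,oy: onz(c,(x/s+ox,y/s+oy),z)
a,b=T(90,342,.058,6,260,185),T(500,271,.058,6,260,185)
an=lambda v:np.degrees(np.arctan2(v[1],v[0]))
print("shaft",a,b,np.linalg.norm(a-b),(a+b)/2,an(b-a))
# rim top centre line at z=.108 near apex
p,q=T(243,275,.106,6,260,185),T(336,262,.106,6,260,185)
print("rim",p,q,np.linalg.norm(p-q),(p+q)/2)
S=[T(x,y,.013,5,435,150) for x,y in((310,117),(125,408),(410,533),(603,255))]
for s in S: print("screw",s)
print(np.mean(S,0),an(S[1]-S[0]),an(S[2]-S[3]),an(S[2]-S[1]),an(S[3]-S[0]))
e,f=T(387,195,.057,5,435,150),T(252,415,.057,5,435,150); print("cheek",e,f,(e+f)/2,an(f-e),np.linalg.norm(e-f))
g=T(562,560,.057,5,435,150);print(g)
E
```

```text
shaft [ 0.54799187 -0.14551011  0.058     ] [ 0.52085352 -0.06436703  0.058     ] 0.0855610240802924 [ 0.5344227  -0.10493857  0.058     ] 108.49254569969047
rim [ 0.51282591 -0.12259037  0.106     ] [ 0.50810306 -0.1065923   0.106     ] 0.016680634962757526 [ 0.51046448 -0.11459133  0.106     ]
screw [0.42936935 0.13246307 0.013     ]
screw [0.514614   0.10817674 0.013     ]
screw [0.53967186 0.19921899 0.013     ]
screw [0.4544022 0.2228578 0.013    ]
[0.48451435 0.16567915 0.013     ] -15.902338587183415 -15.494660859693735 74.61132175093944 74.52109251947189
cheek [0.44224856 0.12500428 0.057     ] [0.50031035 0.11075219 0.057     ] [0.47127946 0.11787824 0.057     ] -13.791384629432635 0.059785393126912084
[0.52705239 0.20119164 0.057     ]
```

Both views agree to within about 3 mm: flywheel (0.535,-0.105) with the shaft at about 109.5°, stand (0.487,0.1655) with its y axis at 74.6°. I'm moving to a hover above the rim.

```bash
python3 -m handwheel '[[0,0.03,0.025,0,6],[0,0.0615,0.049,-0.03,12],[0,0.0615,0.049,-0.07,12],[0,0.0615,0.049,-0.10,12],[0,0.0615,0.049,-0.11,12]]'; python3 - <<'E'
from workcell import viewer,get_obs
from h import *
c=viewer.camera("wrist"); cv2.imwrite("pics/w2.png",c["color"]); print(get_obs()['q'],get_obs()['ee_pos'])
for P in ([.535,-.105,.108],[.535,-.105,.058]): print(proj(c,P))
E
```

```text
time: 2.8
ee_pos: [0.5336, -0.1049, 0.167]
tcp_rot: [-179.7, -0.1, 109.1]
wrist_force: [0.3, 0.3, -0.2]
opening: 0.0854
[-1.11157215e+01  3.59281730e+00  1.53155178e+00  8.82243920e+01
 -4.31251650e-02 -3.02570991e+01] [ 0.53370222 -0.10507892  0.16739613]
[274.74513688 228.94414733]
[274.9636207  209.51231068]
```

View pics/w2.png

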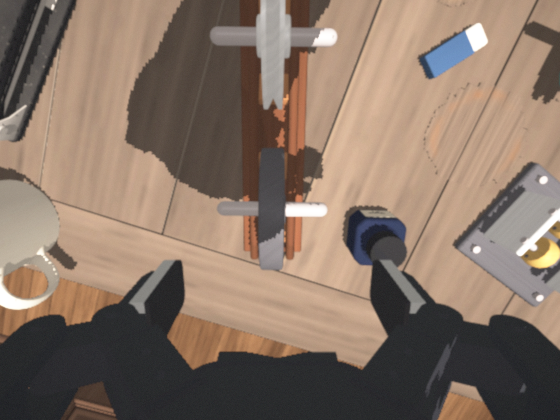

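The rim sits between the jaws: it's centred at (271,225) where I predicted (275,229), so about 2 mm off along the jaws. I'll correct that while descending.

```bash
python3 -m handwheel '[[0,0.001,-0.0015,-0.025,-0.6],[0,0.001,-0.0015,-0.05,-0.6],[0,0.001,-0.0015,-0.07,-0.6],[0,0.001,-0.0015,-0.084,-0.6],[0,0.001,-0.0015,-0.084,-0.6]]' 40; python3 -m handwheel '[[0.4,0,0,0,0],[0.6,0,0,0,0],[0.8,0,0,0,0],[1,0,0,0,0],[1,0,0,0,0]]' 60;python3 -m handwheel '[[1,0,0,0,0],[1,0,0,0,0],[1,0,0,0,0]]' 60
```

```text
time: 3.35
ee_pos: [0.5343, -0.1067, 0.0829]
tcp_rot: [-179.7, -0.1, 108.5]
wrist_force: [-1.5, 0.6, 0.3]
opening: 0.0853
time: 3.85
ee_pos: [0.5347, -0.1068, 0.0835]
tcp_rot: [-179.7, -0.1, 108.5]
wrist_force: [-1.3, 0.4, 2.1]
opening: 0.0167
time: 4.15
ee_pos: [0.5346, -0.1067, 0.0836]
tcp_rot: [-179.7, -0.1, 108.5]
wrist_force: [-1.0, 0.0, 1.6]
opening: 0.0169
```

```bash
python3 -m handwheel '[[1,0,0,0.02,0],[1,0,0,0.04,0],[1,0,0,0.07,0],[1,0,0,0.10,0],[1,0,0,0.12,0]]' 60; python3 -m handwheel '[[1,0,0.04,0,-6],[1,0,0.08,0,-12],[1,-0.01,0.12,0,-18],[1,-0.02,0.16,0,-24],[1,-0.03,0.19,0,-30]]' 60; python3 -m handwheel '[[1,-0.01,0.03,0,-3],[1,-0.017,0.06,0,-3.9],[1,-0.0175,0.082,0,-3.9],[1,-0.0175,0.082,0,-3.9],[1,-0.0175,0.082,0,-3.9]]' 60
python3 - <<'E'
from workcell import viewer,get_obs
from h import *
for n in("scene","wrist"):
    c=viewer.camera(n); cv2.imwrite(f"pics/{n}3.png",c["color"])
crop(cv2.imread("pics/scene3.png"),140,150,170,180,3.3,"pics/s3c.png")
o=get_obs();print(o['ee_pos'],o['tcp_rot'],o['wrist_force'],o['opening'])
E
```

```text
time: 4.65
ee_pos: [0.5347, -0.1068, 0.2052]
tcp_rot: [-179.8, -0.1, 108.5]
wrist_force: [0.7, -0.0, -2.9]
opening: 0.0171
time: 5.15
ee_pos: [0.5039, 0.0852, 0.2045]
tcp_rot: [-179.7, -0.1, 78.2]
wrist_force: [0.4, 0.6, -3.5]
opening: 0.0168
time: 5.65
ee_pos: [0.4861, 0.1673, 0.2038]
tcp_rot: [-179.6, -0.0, 74.4]
wrist_force: [-0.7, -0.2, -3.2]
opening: 0.0167
[0.48638614 0.16654063 0.20413562] [-1.79665969e+02 -4.71841742e-02  7.43201259e+01] [ 0.26824445 -0.47336117 -2.10834339] 0.016853567786228773
```

View pics/s3c.png

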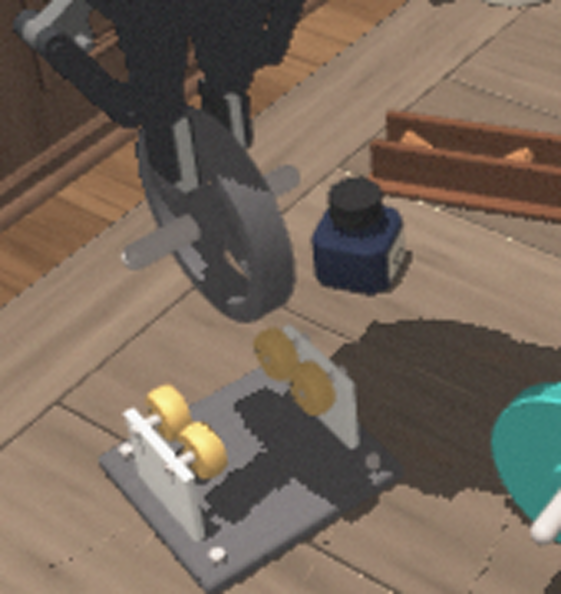

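View pics/wrist3.png

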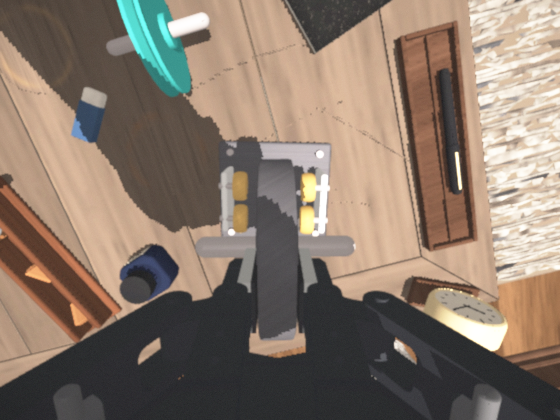

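The wheel is held upright above the stand, with its shaft from (197,246) to (355,245) in the wrist view and the stand centred near (275,200). Next I'll measure the two relative to each other.

```bash
python3 - <<'E'
from h import *
im=cv2.imread("pics/wrist3.png"); crop(im,190,130,180,140,4.4,"pics/c6.png")
E
```

```text
(no output)
```

View pics/c6.png

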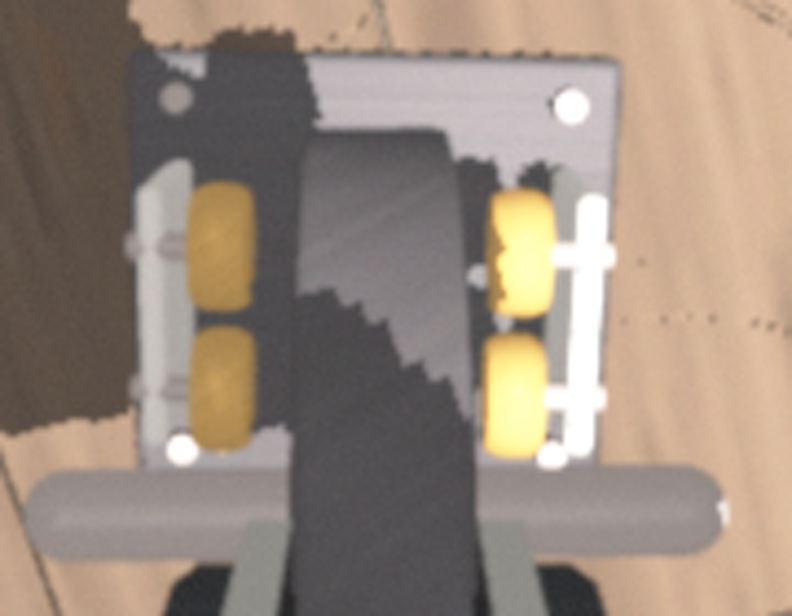

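```bash
python3 - <<'E'
from workcell import viewer,get_obs
from h import *
c=viewer.camera("wrist"); o=get_obs()
an=lambda v:np.degrees(np.arctan2(v[1],v[0]))
T=lambda x,y,z: onz(c,(x/4.4+190,y/4.4+130),z)
zc=o['ee_pos'][2]-.0835+.058
a,b=T(32,513,zc),T(722,510,zc); print("shaft",a,b,np.linalg.norm(a-b),(a+b)/2,an(b-a))
L=[T(130,246,.054),T(138,388,.054)];Rr=[T(612,256,.054),T(602,397,.054)]
m,n=np.mean(L,0),np.mean(Rr,0); print("axles",m,n,(m+n)/2,an(n-m),np.linalg.norm(L[0]-L[1]),np.linalg.norm(Rr[0]-Rr[1]))
S=[T(175,98,.013),T(571,105,.013),T(182,449,.013),T(552,455,.013)]
print("scr",np.mean(S,0),an(S[1]-S[0]),an(S[3]-S[2]),an(S[0]-S[2]),an(S[1]-S[3]))
rl=[T(221,318,.064),T(519,325,.064)];print("rollers gap mid",np.mean(rl,0),an(rl[1]-rl[0]))
print(o['ee_pos'],o['tcp_rot'])
sc=viewer.camera("scene")
f=lambda x,y:onz(sc,(x/3.3+140,y/3.3+150),zc)
p,q=f(135,256),f(288,178);print("scene shaft",p,q,np.linalg.norm(p-q),(p+q)/2,an(p-q))
E
```

```text
shaft [0.47419245 0.12308952 0.17874243] [0.49816676 0.21001394 0.17874243] 0.09016996335391914 [0.48617961 0.16655173 0.17874243] 74.58080713264494
axles [0.4764153  0.11375103 0.054     ] [0.50644661 0.21283202 0.054     ] [0.49143095 0.16329153 0.054     ] 73.13801699111364 0.031974138827257574 0.031889190762151354
scr [0.4914041  0.16281096 0.013     ] 73.33228488982328 73.3341280826914 163.22208145192587 163.2566999522556
rollers gap mid [0.48873447 0.16398848 0.064     ] 72.9361348217221
[0.48646041 0.16640816 0.20424243] [-1.79674336e+02 -5.84391970e-02  7.42962243e+01]
scene shaft [0.49537623 0.20857399 0.17874243] [0.47470121 0.13013244 0.17874243] 0.08112048456118931 [0.48503872 0.16935321 0.17874243] 75.23423331608348
```

Two views agree that the wheel must move by about (+5,-3.5) mm and turn about -1°. I'm moving down to just above the rollers and checking there.

```bash
python3 -m handwheel '[[1,0.005,-0.0035,0,-1],[1,0.005,-0.0035,-0.03,-1],[1,0.005,-0.0035,-0.06,-1],[1,0.005,-0.0035,-0.09,-1],[1,0.005,-0.0035,-0.10,-1]]' 60;python3 -m handwheel '[[1,0,0,0,0],[1,0,0,0,0]]'
python3 - <<'E'
from workcell import viewer,get_obs
from h import *
for n in("scene","wrist"):
    c=viewer.camera(n); cv2.imwrite(f"pics/{n}4.png",c["color"])
crop(cv2.imread("pics/scene4.png"),150,190,130,140,4.2,"pics/s4c.png")
crop(cv2.imread("pics/wrist4.png"),190,130,180,140,4.4,"pics/c7.png")
E
```

```text
time: 6.35
ee_pos: [0.4904, 0.1617, 0.1013]
tcp_rot: [-179.5, 0.1, 73.2]
wrist_force: [-0.6, 0.3, -3.1]
opening: 0.0167
time: 6.55
ee_pos: [0.4908, 0.1614, 0.1021]
tcp_rot: [-179.5, 0.1, 73.1]
wrist_force: [-0.0, 0.5, -2.8]
opening: 0.0166
```

View pics/s4c.png

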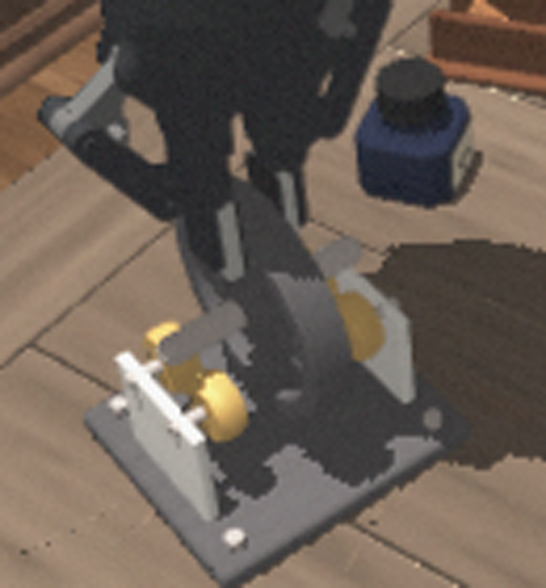

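View pics/c7.png

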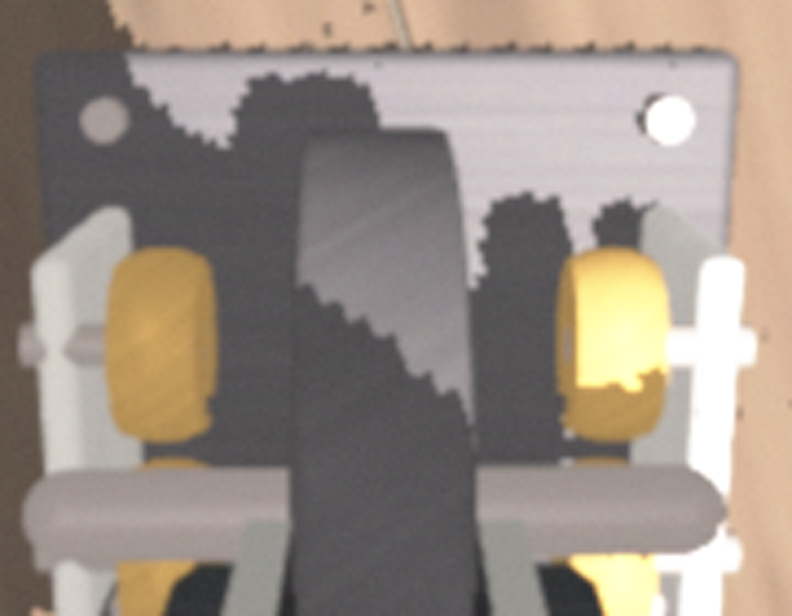

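```bash
python3 - <<'E'
from workcell import viewer,get_obs
from h import *
c=viewer.camera("wrist"); o=get_obs()
T=lambda x,y,z: onz(c,(x/4.4+190,y/4.4+130),z)
zc=o['ee_pos'][2]-.0835+.058
a,b=T(26,511,zc),T(724,508,zc)
L,Rr=T(22,343,.054),T(755,346,.054); R2=T(740,553,.054)
u=(Rr-L)/np.linalg.norm(Rr-L); x=np.array([u[1],-u[0],0])
m=(a+b)/2; print(zc,np.linalg.norm(a-b),np.linalg.norm(Rr-L),"R-R2",(R2-Rr)@x)
print("shaft minus axle1 along x",(m-L)@x,(a-L)@x,(b-Rr)@x,"along y offset of mid", (m-(L+Rr)/2)@u,x,u)
t=np.array([np.cos(np.radians(73.2)),np.sin(np.radians(73.2))]);print(np.degrees(np.arctan2(u[1],u[0])),np.degrees(np.arctan2(*(b-a)[1::-1])))
E
```

```text
0.07732418888520334 0.09127266079751441 0.10554275085610984 R-R2 0.032179508745948604
shaft minus axle1 along x 0.016112743932316636 0.01651528668302894 0.015710201181604336 along y offset of mid -0.001807979791102939 [ 0.95601467 -0.29331886  0.        ] [0.29331886 0.95601467 0.        ]
72.94324406329875 73.44863745442782
```

The shaft is 16.1 mm from the first roller axle (ideal 16) and 1.8 mm off along y. I'll correct y and lower it onto the rollers.

```bash
python3 -m handwheel '[[1,0.0005,0.0015,-0.004,0],[1,0.0005,0.0015,-0.008,0],[1,0.0005,0.0015,-0.0105,0],[1,0.0005,0.0015,-0.0105,0],[1,0.0005,0.0015,-0.0105,0]]' 60;python3 -m handwheel '[[1,0,0,-0.001,0],[1,0,0,-0.001,0]]'
```

```text
time: 7.2
ee_pos: [0.4916, 0.1635, 0.0923]
tcp_rot: [-179.6, -0.0, 73.2]
wrist_force: [-1.0, -0.1, -3.0]
opening: 0.0169
time: 7.4
ee_pos: [0.4916, 0.1635, 0.0916]
tcp_rot: [-179.6, -0.0, 73.2]
wrist_force: [-2.2, -0.8, 1.4]
opening: 0.0169
```

Contact: the wrist force changed from -3.0 N (the wheel's weight) to +1.4 N. I'm releasing the wheel.

```bash
python3 -m handwheel '[[0.4,0,0,0,0],[0.2,0,0,0,0],[0,0,0,0,0],[0,0,0,0,0],[0,0,0,0.005,0]]';python3 -m handwheel '[[0,0,0,0.02,0],[0,0,0,0.04,0],[0,0,0,0.07,0],[0,0,0,0.1,0],[0,0,0,0.13,0]]'
python3 - <<'E'
from workcell import viewer
from h import *
for n in("scene","wrist"):
    c=viewer.camera(n); cv2.imwrite(f"pics/{n}5.png",c["color"])
crop(cv2.imread("pics/scene5.png"),150,190,130,140,4.2,"pics/s5c.png")
E
```

```text
time: 7.9
ee_pos: [0.4913, 0.1633, 0.0962]
tcp_rot: [-179.5, 0.0, 73.2]
wrist_force: [-1.1, -0.2, 0.2]
opening: 0.0851
time: 8.4
ee_pos: [0.4912, 0.1633, 0.2278]
tcp_rot: [-179.6, 0.0, 73.2]
wrist_force: [1.2, 0.5, 0.2]
opening: 0.085
```

View pics/s5c.png

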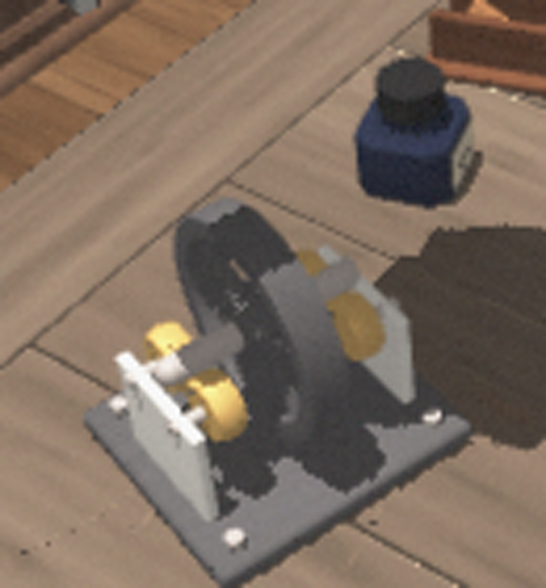

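View pics/wrist5.png

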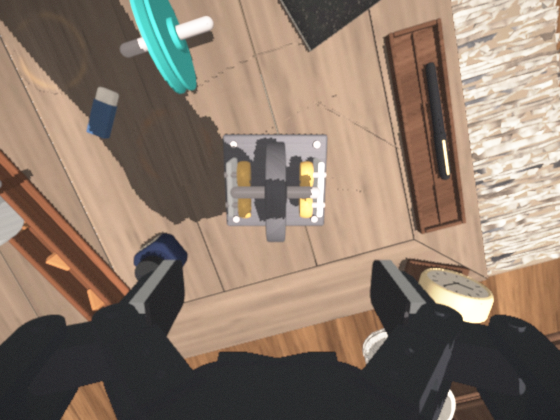

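The wheel lies in all four roller valleys, with its shaft at (232..310,192) in the wrist view. I'm moving the arm clear and letting it settle.

```bash
python3 -m handwheel '[[0,0,0,0.03,0],[0,0,-0.03,0.06,0],[0,0,-0.06,0.06,0],[0,-0.02,-0.1,0.06,0],[0,-0.04,-0.13,0.06,0]]'; for i in 1 2 3 4 5; do python3 -m handwheel '[[0,0,0,0,0],[0,0,0,0,0],[0,0,0,0,0],[0,0,0,0,0],[0,0,0,0,0]]' | head -1; python3 - $i <<'E'
import sys
from workcell import viewer
from h import *
c=viewer.camera("scene"); crop(c["color"],150,210,110,110,2.4,f"pics/t{sys.argv[1]}.png")
E
done; python3 - <<'E'
import cv2,numpy as np
cv2.imwrite("pics/tm.png",np.hstack([cv2.imread(f"pics/t{i}.png") for i in (1,3,5)]))
E
```

```text
time: 9.0
ee_pos: [0.452, 0.0322, 0.2904]
tcp_rot: [-179.8, -0.2, 73.2]
wrist_force: [0.3, -0.0, -0.4]
opening: 0.0856
time: 9.5
time: 10.05
time: 10.6
time: 11.15
time: 11.7
```

View pics/tm.png

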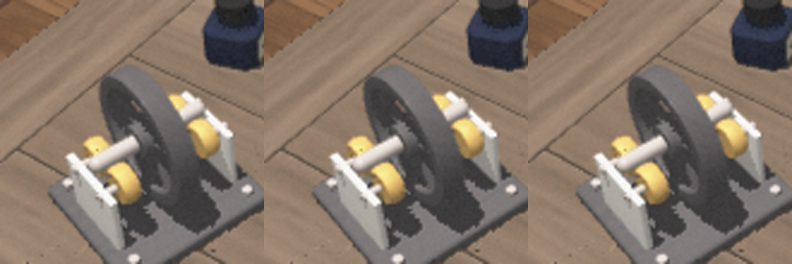

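```bash
for i in 1 2 3 4; do python3 -m handwheel '[[0,0,0,0,0],[0,0,0,0,0],[0,0,0,0,0],[0,0,0,0,0],[0,0,0,0,0]]' | head -1; done;  python3 - <<'E'
from workcell import viewer
from h import *
import time
c=viewer.camera("scene");im=c["color"];cv2.imwrite("pics/scene6.png",im)
g=cv2.convertScaleAbs(im,alpha=1.8,beta=20)
crop(g,180,225,70,90,6.5,"pics/s6c.png")
E
```

```text
time: 12.25
time: 12.75
time: 13.25
time: 13.75
```

View pics/s6c.png

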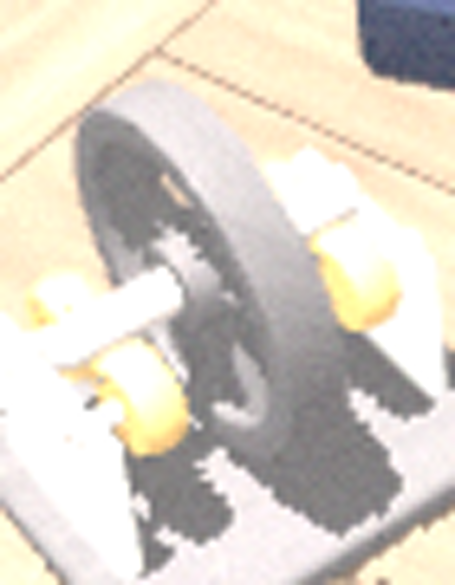

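View pics/scene6.png

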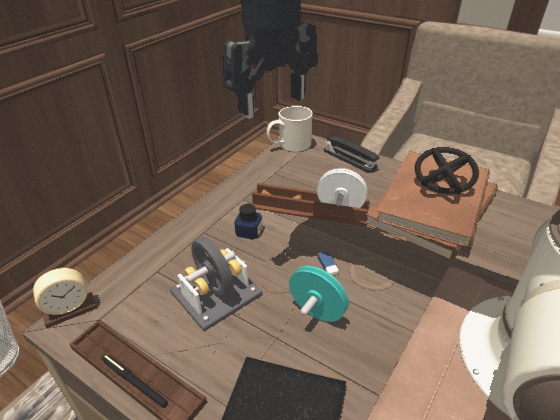

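The boss isn't obvious at the bottom. I'm comparing frames over time to see whether the wheel turned.

```bash
python3 - <<'E'
import cv2,numpy as np
from h import *
from workcell import viewer
side=viewer.camera("side")["color"]; cv2.imwrite("pics/side6.png",side)
def e(im,x,y): 
    r=im[y:y+65,x:x+65].astype(float); return cv2.resize(np.clip((r-10)*2.6,0,255).astype(np.uint8),None,fx=6,fy=6,interpolation=cv2.INTER_CUBIC)
cv2.imwrite("pics/cmp.png",np.hstack([e(cv2.imread("pics/scene5.png"),180,230),e(cv2.imread("pics/scene6.png"),180,230)]))
cv2.imwrite("pics/cmp2.png",np.hstack([e(side,180,225)]))
a=cv2.imread("pics/t1.png");b=cv2.imread("pics/t5.png");print(cv2.absdiff(a,b).mean())
E
```

```text
1.5006026170798898
```

View pics/cmp.png

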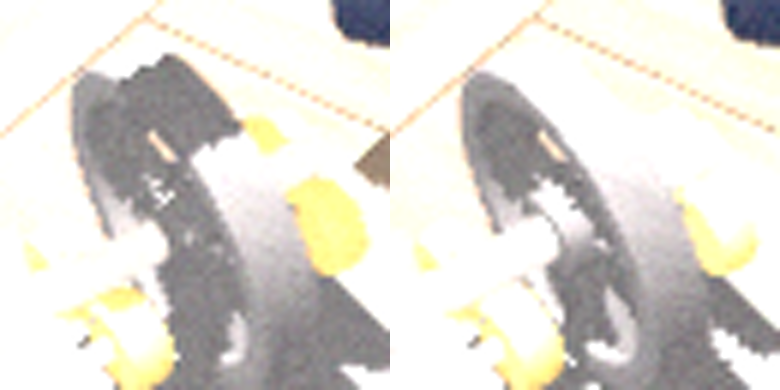

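View pics/cmp2.png

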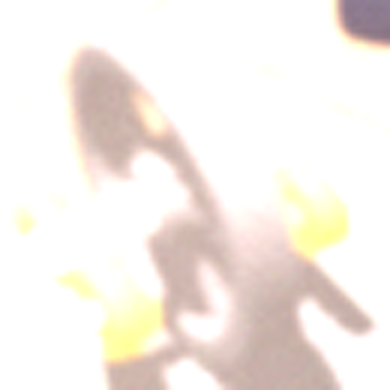

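```bash
python3 - <<'E'
from h import *
from workcell import viewer
c=viewer.camera("scene"); im=c["color"].copy()
y=np.array([np.cos(np.radians(73.5)),np.sin(np.radians(73.5)),0]); x=np.array([y[1],-y[0],0]); z=np.array([0,0,1.])
C=np.array([.4905,.1645,.066])
s=7; x0,y0=180,230
g=cv2.resize(np.clip((im[y0:y0+80,x0:x0+80].astype(float)-20)*1.9,0,255).astype(np.uint8),None,fx=s,fy=s,interpolation=cv2.INTER_CUBIC)
raw=g.copy()
def circ(cen,r,off,col):
    pts=[(proj(c,cen+off*y+r*(np.cos(t)*x+np.sin(t)*z))-[x0,y0])*s for t in np.linspace(0,2*np.pi,60)]
    cv2.polylines(g,[np.int32(pts)],True,col,1)
circ(C,.05,.009,(0,0,255)); circ(C,.039,.009,(0,0,255)); circ(C,.006,.046,(0,255,0))
circ(C-.0275*z,.0135,.007,(255,0,0))
circ(C+.0275*(np.cos(.436)*x+np.sin(.436)*z),.0135,.007,(255,0,255))
cv2.imwrite("pics/ov.png",g); cv2.imwrite("pics/raw6.png",raw)
E
```

```text
(no output)
```

View pics/ov.png

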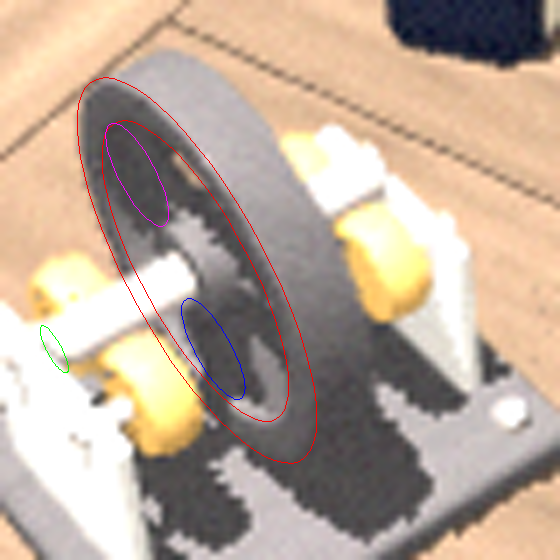

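View pics/raw6.png

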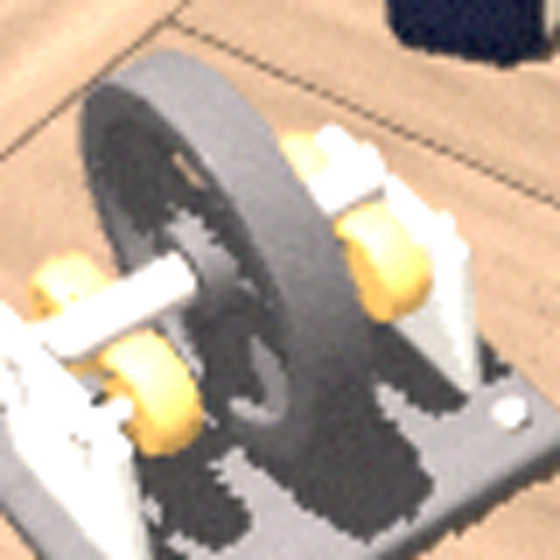

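```bash
python3 -m handwheel '[[0,-0.008,-0.03,-0.02,0],[0,-0.014,-0.055,-0.04,0],[0,-0.014,-0.055,-0.05,0],[0,-0.014,-0.055,-0.05,0]]'; python3 - <<'E'
from h import *
from workcell import viewer
c=viewer.camera("wrist"); im=c["color"]; cv2.imwrite("pics/w7.png",im); print(c["origin"],proj(c,[.4905,.1645,.066]))
E
```

```text
time: 14.3
ee_pos: [0.4377, -0.0224, 0.239]
tcp_rot: [-179.7, -0.1, 73.2]
wrist_force: [0.0, -0.6, 0.7]
opening: 0.0854
[ 0.37260649 -0.00244985  0.38219984] [464.9694187  188.97254948]
```

View pics/w7.png

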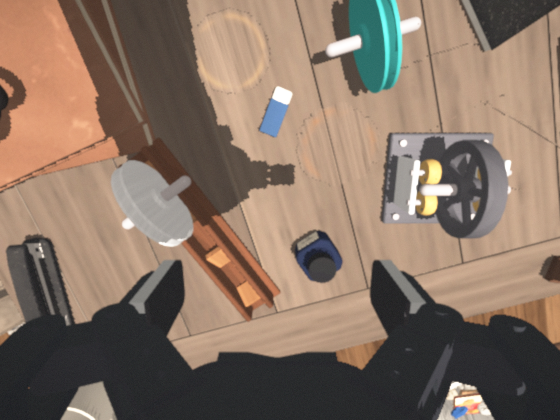

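```bash
python3 - <<'E'
from h import *
im=cv2.imread("pics/w7.png"); im=cv2.convertScaleAbs(im,alpha=1.8,beta=0); crop(im,400,120,120,130,4.5,"pics/w7c.png")
E
```

```text
(no output)
```

View pics/w7c.png

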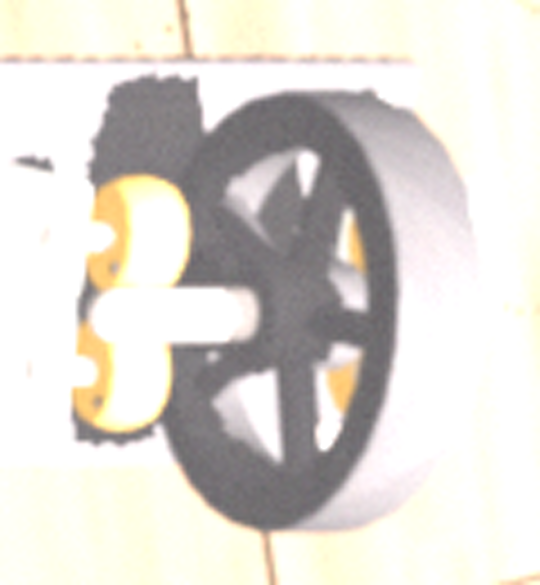

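The wheel has turned: image right is up here, one spoke points up at about (350,328) in the crop, and the bottom sector behind the shaft, near (215,300), is filled by the boss. I'll check the angle and that it's at rest.

```bash
for i in 1 2; do python3 -m handwheel '[[0,0,0,0,0],[0,0,0,0,0],[0,0,0,0,0],[0,0,0,0,0],[0,0,0,0,0]]' | head -1; done; python3 - <<'E'
from h import *
from workcell import viewer
c=viewer.camera("wrist"); im=c["color"]; cv2.imwrite("pics/w8.png",im)
d=cv2.absdiff(im,cv2.imread("pics/w7.png"))[120:250,400:520]; print("diff",d.mean(),d.max(), "ref", cv2.absdiff(im,cv2.imread("pics/w7.png"))[0:100,300:450].mean())
y=np.array([np.cos(np.radians(73.5)),np.sin(np.radians(73.5)),0]); x=np.array([y[1],-y[0],0]); z=np.array([0,0,1.])
C=np.array([.4905,.1645,.066])
def pl(u,v,off):
    o,r=ray(c,(u/4.5+400,v/4.5+120)); P=o+r*(((C+off*y-o)@y)/(r@y))-C; return round(float(P@x)*1e3,1),round(float(P@z)*1e3,1)
for n,p in dict(up=(345,328),upl=(318,205),dn=(298,420),hub=(290,300)).items():
    X,Z=pl(*p,-.006); print(n,X,Z)
for n,p in dict(rimtop=(395,290),rimbot=(167,390),rimL=(290,93),rimR=(275,530)).items(): print(n,pl(*p,-.009))
E
```

```text
time: 14.85
time: 15.35
diff 9.22482905982906 166 ref 6.692555555555556
up -2.1 30.9
upl -25.5 15.3
dn 20.8 20.4
hub -4.0 10.7
rimtop (-13.4, 48.5)
rimbot (27.3, -29.9)
rimL (-48.4, 4.1)
rimR (45.3, 23.3)
```

```bash
python3 -m handwheel '[[0,0,0,0,0],[0,0,0,0,0],[0,0,0,0,0],[0,0,0,0,0],[0,0,0,0,0]]'; python3 - <<'E'
from h import *
from workcell import viewer
c=viewer.camera("wrist"); im=c["color"]; cv2.imwrite("pics/w9.png",im)
s=viewer.camera("scene")["color"]; p=cv2.imread("pics/scene6.png")
w8=cv2.imread("pics/w8.png")
print(cv2.absdiff(im,w8)[120:250,400:520].mean(), cv2.absdiff(im,w8)[0:100,300:450].mean(), cv2.absdiff(s,p)[235:300,185:245].mean(),cv2.absdiff(s,p)[320:400,100:200].mean())
g=np.hstack([cv2.resize(cv2.convertScaleAbs(q[125:245,420:515],alpha=1.8),None,fx=4,fy=4,interpolation=2) for q in (w8,im)]);cv2.imwrite("pics/cmp3.png",g)
E
```

```text
time: 15.9
ee_pos: [0.4381, -0.0219, 0.2402]
tcp_rot: [-179.8, -0.2, 73.2]
wrist_force: [-0.6, 0.7, -0.2]
opening: 0.0857
1.2643162393162393 1.2857333333333334 1.7317094017094017 1.8206666666666667
```

View pics/cmp3.png

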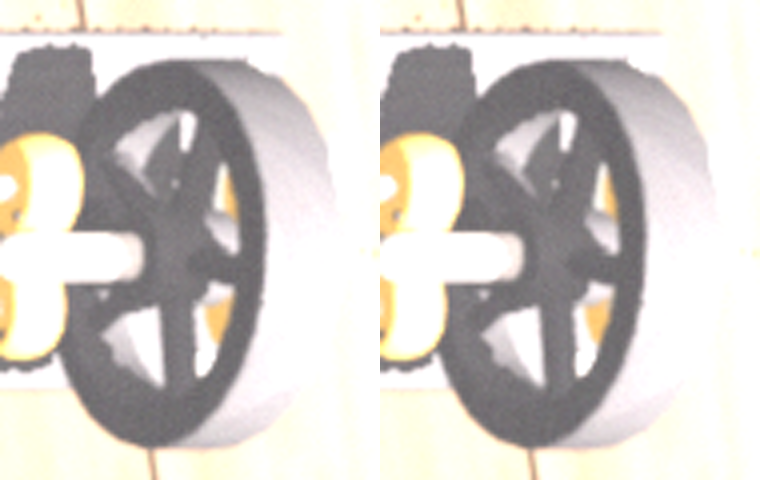

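The wheel is at rest: the two frames differ only at noise level, and the boss sector is at the bottom. The pulley is still in the rack, so I'm handing in.

```bash
python3 -c "
from workcell import job_done;print(job_done())"
```

```text
the job is handed in; nothing more can be done
None
```

The flywheel is out of the rack and resting on the four rollers of the balancing stand, with its heavy side at the bottom. I gripped it by the rim, lowered its shaft into the roller valleys, opened the fingers and drew the arm clear. The job was handed in after about 16 s, with the gripper open and clear of everything.

- **Position on the stand:** just before the last lowering, the shaft was 16.1 mm from the first roller axle (16 mm is ideal). It was 1.8 mm off centre along the shaft, and I corrected that.
- **Heavy side:** the last wrist view shows one spoke pointing straight up and the bottom sector filled by the boss. That puts it at the bottom to within about 5°, though the boss is partly hidden behind the shaft.
- **At rest:** two wrist frames about half a second apart differ only by image noise.
- **Pulley:** it was still standing in the rack in the wrist view at 14.3 s, and I did not touch it.
- **Disagreements:** the camera views differed by about 1.5° on the stand's angle and by a few millimetres on its position. I used the close-up view that showed the shaft and stand together. The scene camera alone could not show whether the wheel had turned, so I checked that with the wrist camera.

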